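# Release and push out the filter slide of a bench dust extractor with a pin tool

## Robot

A 7-joint arm with a two-finger parallel gripper is mounted at the origin on a cart in front of the work surface, level with it; the furniture and walls round the work are solid. World frame = base frame: x ahead of the robot, y to its left, z up, the work surface at z = 0. Lengths are in m, angles in degrees, forces in N, time in s.
With the tool pointing down it reaches from about 0.35 to 0.775 m from the base axis. Payload 3.1 kg.
Tool frame: the origin (TCP) lies on the centre line of the jaws, within the pads' length; the fingertips stand 17 mm ahead of it and the grasp point (between the pads) lies 2 mm behind it (robot.tip_reach is the distance from the TCP to the fingertips, in m); z points along the fingers, y is the line along which they close (so a half turn about z gives the same grasp; the last joint's range is limited). The gripper opens to 85 mm and grips with 20 to 120 N. Pads are 22 mm wide; open, the fingers measure 114 mm over their backs; the gripper's body (76 mm by 85 mm) begins 54 mm behind the grasp point. The pads swing forward as they close: fully open they stand 13 mm farther back than shut.
Start: joints at [74.444, 17.813, 0.802, 86.603, -0.252, 75.585, -1.558], TCP at [0.125, -0.536, 0.248] pointing down, gripper open.
Joint ranges: [-154.91, 154.91], [-16.99, 109.72], [-72.82, 74.43], [7.12, 147.25], [-82.49, 262.49], [11.32, 116.49], [-174.64, 174.64]. Speed limits (degrees/s): [159.86, 159.86, 180, 180, 180, 180, 180].

## Interface

Orientations are given as [roll, pitch, yaw] about the fixed x, y, z axes, in that order (R = Rz(yaw) Ry(pitch) Rx(roll)).
In Python, from station import robot, fingers, vision, workorder, recognise gives the robot as it stands. Calls block until the motion is done:
- robot.move_to(position, orientation): joint-space move of the TCP to a pose.
- robot.line_to(position, orientation=None, velocity=0.15, f_stop=None): straight line of the TCP; orientation=None keeps the orientation; velocity is the mean speed in m/s. With f_stop (N) it stops when the force on the tool has changed by that much, and returns True; else False.
- robot.move_j(angles): joint-space move.
- fingers.gripper_to(opening, force=None): opening from 0.0 (shut) to 1.0 (fully open); force is the grip in N (None keeps the last); returns when the fingers have stopped.
- robot.pause(seconds).
- robot.inverse_kinematics(position, orientation): joint angles nearest the present ones, or None.
- vision.grab_frame(name): name is "side" or "top" or "wrist"; returns the picture (420x560x3 uint8, red, green, blue); there is no depth.
- vision.calibration(name): a dict with "mtx" (3x3 intrinsics, pixels), "extrinsics" (4x4, takes a point from world to camera coordinates); the wrist camera has in their place "T_tool_cam" (4x4, takes a point from camera to tool coordinates, whose origin is the TCP and whose axes are the flange's). Camera axes: x right, y up, looking along -z (the intrinsics and any distortion apply to the point x, -y, -z); pixel columns grow to the right and rows downward; lengths in m; the calibration is good to about 2 mm. A picture is of the moment at which its call begins: read the wrist's pose just before it. calibration takes no time and is no camera call.
A pose or a line that the arm cannot do raises robot.PlanningError and nothing moves.
- workorder.close_job(): hands the job in; it is judged then, once.
Trained networks look in the newest picture that a camera, given by its name, has taken for a name from the list of things; names that differ only in an ending like _2 or _b are one class to them, and where a whole thing is asked for, a point or a joint stands for the part that bears it (a point fixed in the world has none). Each returns a list of dicts, best first, with "p" (0 to 1); they miss things now and then, are a little off and sometimes report something else, mostly with a low value. They report only what shows in the picture. A call takes as long as a camera call. They do not tell look-alikes from the thing itself.
- recognise(label, camera): "rect" ([centre column, centre row, width, height] in pixels, round what is visible of it).
Readings, each from a call of its own:
- robot.current_time_s(): time.
- robot.current_joint_positions(): joint angles.
- robot.current_dq(): joint speeds.
- robot.current_joint_torque(): joint torques, N m.
- robot.current_tool_pos(): TCP position.
- robot.current_eef_rot(): TCP orientation.
- robot.current_contact_force(): force on the tool from outside, world axes, zero at the start.
- robot.current_torque(): the same for the moment, N m.
- robot.current_finger_gap(): opening from 0.0 (shut) to 1.0 (fully open).
- robot.current_gripper_force(): force on a finger pad.
Only numpy, scipy, OpenCV 4.12 (cv2) and the standard library are available. Lean on these libraries where they do the work, as an engineer would, in place of code of your own. Each camera call takes 0.05 s, during which the arm holds its last target. There are 200 camera calls.

## Task

Take the red-handled pin tool from its wooden stand and use it to open the filter slide of the grey bench dust extractor: hold a recessed orange release button down with the pin and, keeping it down, push the slide out to the front as far as it goes. Only one of the two buttons is the one that holds the slide, and you cannot see which, so feel for it; work gently, touch the extractor with the pin alone, then stand the tool back in the same hole of its stand and leave everything else where it is.

Things in the scene. Friction and masses are not known exactly. Their poses are not given: they have to be found in the camera images.
- dust_unit: Bench dust extractor, fixed: grey housing 170 (x) x 130 (y) x 52 mm high. Origin: centre of its underside on the desk, z up. Its front, with a small dial, is its own -x side, facing roughly the robot. A white filter slide 154 x 88 x 14 mm lies in a channel in its top, between side rails 18 mm wide and a rear rail 52 mm high, and comes out to the front, along the unit's own -x.
- filter_slide (a joint): How far the slide is out, in m: 0 closed, 0.060 fully out at its stop. Stays where left; moves with 2 to 3 N when free. Latched at 0 and again about every 14 mm of the first 45 mm if the button that holds it comes up; free while that button is over 4 mm down. Blocked it gives under 2 mm: then the other button is the right one.
- hole_left (a point): Mouth of the left recess (the unit's +y side) in the slide's top, ringed in blue: hole 10 mm across, 51 mm above the desk, vertical; in it an orange button 9 mm across, its top 5 mm below the mouth. The point travels with the slide; closed it lies at x = +43, y = +28 mm from the unit's origin.
- hole_right (a point): The same for the right recess (x = +43, y = -28 mm from the unit's origin when closed). Of the two recesses one, at random, is the one whose button holds the slide.
- button_left (a joint): How far the button in the left recess is pressed down, in m: 0 up, 0.006 bottom. Spring return, about 3 N to start and 6.6 N at the bottom. Both buttons feel alike when pressed.
- button_right (a joint): The same for the button in the right recess.
- pin_tool: Pin tool, 60 g, upright in its stand: square red handle with black grooves 16 x 16 x 55 mm (plus a 5 mm steel cap on top) above a straight steel pin 5 mm across, 45 mm long. Origin: tip of the pin; z up along the tool (handle z = 45 to 100 mm); x, y square to the handle's flats. In the stand the tip is 10 mm above the desk, the handle's shoulder on the stand's top.
- tool_stand: Wooden stand, fixed to the desk, 56 (x) x 76 (y) x 55 mm high; origin: centre of its underside. The tool's hole is the middle one, two smaller empty holes are beside it in y.
- stand_hole (a point): Centre of the mouth of the tool's hole in the stand's top, 55 mm above the desk: diameter 10 mm, 50 mm deep.
- glue_bottle: Bystander: adhesive bottle with purple cap, 54 mm across, 150 mm high; origin under its centre.
- tin_brass: Bystander: shallow tin with brass reeds, 89 mm across, 17 mm high; origin under its centre.
- harmonica: Bystander: finished harmonica standing on edge, 26 x 122 x 34 mm, long along its own y; origin under its centre.
- dropper: Bystander: dropper bottle, 25 mm across, 84 mm high; origin under its centre.
Things that resemble listed ones, but are neither listed nor needed, are in the scene too. There is more than one size of the pin_tool; the one meant has the size given above.

How it is judged (in metres and radians):
On the way, in this order (a step that is already met when the one before it is completed fails the run):
1. the pin tool is out of its stand (height (world z) of pin_tool above 0.06 m), for 0.1 s.
2. the slide is on its way out (15 to 50 mm) with a button held down by the pin (value of joint filter_slide between 0.015 and 0.05 m and value of joint any of button_left, button_right above 0.003 m and contact force between pin_tool and dust_unit above 1 N), for 0.05 s.
3. the slide is fully out (value of joint filter_slide above 0.055 m), for 0.1 s.
At the end, for the whole second after the job is handed in: The filter slide is out by more than 55 of its 60 mm, both buttons are up again (within 1.5 mm), and the pin tool stands at rest in its own hole of the stand: tip within 6 mm of the hole's centre and less than 13 mm above the desk, tilt under 0.12 rad (value of joint filter_slide above 0.055 m and value of joint each of button_left, button_right below 0.0015 m and horizontal distance between pin_tool and stand_hole below 0.006 m and height (world z) of pin_tool below 0.013 m and angle between pin_tool's own z axis and vertical below 0.12 rad and linear speed of pin_tool below 0.02 m/s); the robot touches nothing.
It fails at once if the extractor is touched with the fingers or the arm (contact force between any of the fingers, the arm and dust_unit above 1 N).
It fails at once if the pin bears on the extractor with more than 40 N (contact force between pin_tool and dust_unit above 40 N).
It fails at once if a bystander is moved by more than 20 mm (distance of any of glue_bottle, tin_brass, harmonica, dropper from where it was at the start of the episode above 0.02 m).
It also fails if it takes over 48 s, if anything falls off the work surface, if the arm or the gripper's body presses on something with over 40 N, if the wrist force passes 120 N, or if a joint passes its speed limit or range.

## Working session

There is one attempt and no reset: what is moved stays moved. The work goes in short steps, each a Python script; the robot and the scene stay as the last script left them, time stands still between calls to the robot, and variables do not carry over. Pictures are saved under pics/ and viewed, at most 10 in all, crops included, and the job is handed in when it is done.

```bash
mkdir -p pics; ls
python3 - <<'E'
from station import robot, fingers, vision, workorder, recognise
import cv2,numpy as np
for c in ("top","side"):
    im=vision.grab_frame(c); cv2.imwrite(f"pics/{c}0.png",im[:,:,::-1])
    k=vision.calibration(c); print(c,{a:(np.round(b,4).tolist() if not isinstance(b,str) else b) for a,b in k.items()})
    for l in ("dust_unit","pin_tool","tool_stand","hole_left","glue_bottle","tin_brass","harmonica","dropper"):
        print(l,[(round(d["p"],2),np.round(d["rect"]).tolist()) for d in recognise(l,c)])
print({a:np.round(b,4).tolist() for a,b in vision.calibration("wrist").items()})
print(robot.current_time_s(),robot.current_tool_pos(),robot.current_eef_rot(),robot.tip_reach)
E
```

```text
pics
top {'mtx': [[432.061, 0.0, 279.2251], [0.0, 432.061, 213.6681], [0.0, 0.0, 1.0]], 'extrinsics': [[-0.0225, -0.9995, 0.0219, -0.0196], [0.9947, -0.0202, 0.1004, -0.5127], [-0.0999, 0.024, 0.9947, -1.3929], [0.0, 0.0, 0.0, 1.0]]}
dust_unit [(0.88, [317.0, 207.0, 44.0, 64.0])]
pin_tool [(0.48, [152.0, 255.0, 13.0, 10.0])]
tool_stand [(0.92, [190.0, 247.0, 31.0, 21.0])]
hole_left [(0.66, [317.0, 211.0, 26.0, 49.0]), (0.46, [190.0, 247.0, 27.0, 25.0])]
glue_bottle [(0.79, [235.0, 153.0, 21.0, 24.0]), (0.25, [386.0, 230.0, 4.0, 8.0])]
tin_brass [(0.8, [182.0, 175.0, 30.0, 26.0]), (0.45, [317.0, 209.0, 28.0, 50.0])]
harmonica [(0.83, [389.0, 189.0, 36.0, 8.0])]
dropper [(0.47, [384.0, 232.0, 9.0, 12.0])]
side {'mtx': [[408.6481, 0.0, 279.5079], [0.0, 408.6481, 209.5335], [0.0, 0.0, 1.0]], 'extrinsics': [[-0.8464, -0.532, -0.024, 0.4126], [0.2258, -0.3993, 0.8886, -0.1859], [-0.4823, 0.7467, 0.458, -0.8634], [0.0, 0.0, 0.0, 1.0]]}
dust_unit [(0.84, [295.0, 208.0, 68.0, 40.0])]
pin_tool [(0.8, [243.0, 270.0, 15.0, 27.0]), (0.64, [219.0, 308.0, 16.0, 66.0])]
tool_stand [(0.9, [244.0, 295.0, 37.0, 47.0])]
hole_left [(0.74, [299.0, 200.0, 64.0, 20.0])]
glue_bottle [(0.58, [187.0, 213.0, 22.0, 54.0])]
tin_brass [(0.65, [154.0, 266.0, 34.0, 21.0])]
harmonica []
dropper [(0.45, [347.0, 182.0, 9.0, 21.0])]
{'mtx': [[322.9966, 0.0, 278.115], [0.0, 322.9966, 203.1021], [0.0, 0.0, 1.0]], 'T_tool_cam': [[0.0002, 0.9592, 0.2828, 0.0716], [1.0, -0.0004, 0.0007, 0.0], [0.0008, 0.2828, -0.9592, -0.1254], [0.0, 0.0, 0.0, 1.0]]}
0.9 [ 0.12533419 -0.5355648   0.24834444] [1.79993194e+02 5.12732934e-04 1.31727361e+01] 0.017
```

```bash
cat > h.py <<'E'
from station import robot, fingers, vision, workorder, recognise
import cv2,numpy as np
from scipy.spatial.transform import Rotation as R
def pose():
    T=np.eye(4); T[:3,:3]=R.from_euler('xyz',robot.current_eef_rot(),degrees=True).as_matrix(); T[:3,3]=robot.current_tool_pos(); return T
def cam(name,T=None):
    k=vision.calibration(name)
    E=k["extrinsics"] if "extrinsics" in k else np.linalg.inv(T@k["T_tool_cam"])
    return np.array(k["mtx"]),np.array(E)
def ray(c,uv,z):
    K,E=c; C=np.linalg.inv(E); d=np.linalg.inv(K)@[uv[0],uv[1],1]; d=C[:3,:3]@(d*[1,-1,-1]); o=C[:3,3]
    return o+d*(z-o[2])/d[2]
def proj(c,p):
    K,E=c; q=(E@np.r_[p,1])[:3]*[1,-1,-1]; q=K@q; return q[:2]/q[2]
E
python3 - <<'E'
from h import *
a=cv2.imread("pics/top0.png")[120:290,120:420]; b=cv2.imread("pics/side0.png")[150:350,130:400]
a=cv2.resize(a,None,fx=2.6,fy=2.6,interpolation=2); 
cv2.imwrite("pics/a.png",a); cv2.imwrite("pics/b.png",cv2.resize(b,None,fx=2.9,fy=2.9,interpolation=2))
t=cam("top"); s=cam("side")
for n,uv,z in (("unit",(317,207),.05),("stand",(190,247),.055),("glue",(235,153),.15),("tin",(182,175),.01),("harm",(389,189),.03),("drop",(384,232),.08),("lone pin",(152,255),.05)): print(n,ray(t,uv,z).round(3))
for n,uv,z in (("tool",(243,270),.08),("tool2",(219,308),.08)): print(n,ray(s,uv,z).round(3))
E
```

```text
unit [ 0.529 -0.153  0.05 ]
stand [0.409 0.256 0.055]
glue [0.687 0.102 0.15 ]
tin [0.65 0.29 0.01]
harm [ 0.586 -0.396  0.03 ]
drop [ 0.442 -0.359  0.08 ]
lone pin [0.386 0.377 0.05 ]
tool [0.413 0.255 0.08 ]
tool2 [0.381 0.37  0.08 ]
```

View pics/a.png

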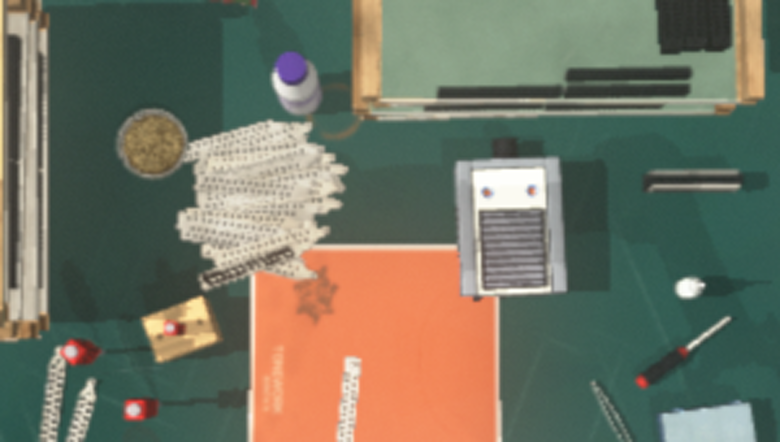

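View pics/b.png

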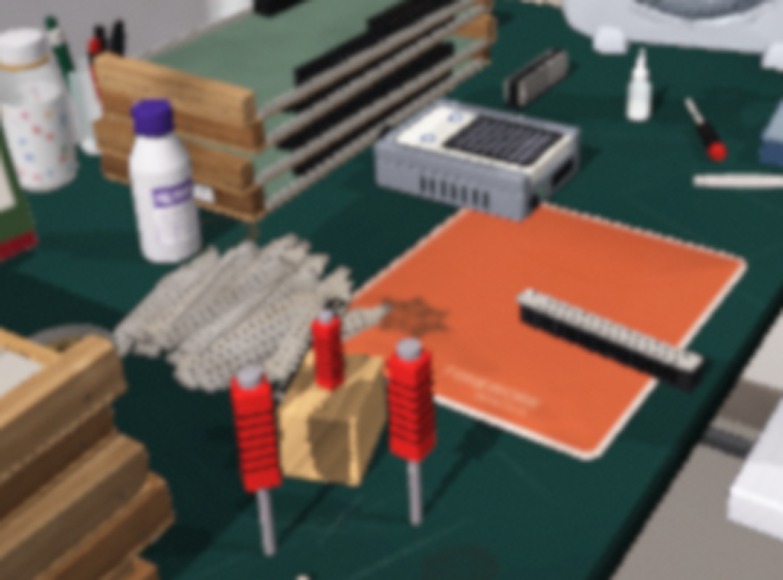

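Red tools in the top picture: in the stand at (186,246); standing free at (151,255) and (174,277). The one in the wooden stand is meant: it is visibly the smaller one in side view, and its shoulder sits on the stand. Now I'll look closely at the unit and stand.

Run:
```python
from h import *
def look(p,yaw,n,labels):
    robot.move_to(p,[180,0,yaw]); T=pose(); im=vision.grab_frame("wrist"); cv2.imwrite(f"pics/{n}.png",im[:,:,::-1]); np.save(f"{n}.npy",T)
    print(robot.current_time_s())
    for l in labels: print(l,[(round(d["p"],2),np.round(d["rect"],1).tolist()) for d in recognise(l,"wrist")])
look([.52,-.15,.25],0,"wu",("dust_unit","hole_left"))
look([.42,.25,.25],0,"ws",("pin_tool","tool_stand"))
a=cv2.imread("pics/wu.png"); b=cv2.imread("pics/ws.png")
cv2.imwrite("pics/wub.png",cv2.resize(a,(800,600),interpolation=2)); cv2.imwrite("pics/wsb.png",cv2.resize(b,(800,600),interpolation=2))
```

```text
2.9417
dust_unit [(0.56, [275.9, 149.3, 133.1, 199.7])]
hole_left []
4.6167
pin_tool [(0.7, [264.4, 200.4, 20.9, 32.5]), (0.69, [149.0, 231.8, 70.8, 67.4]), (0.58, [227.9, 292.7, 36.8, 79.6])]
tool_stand [(0.82, [268.1, 186.9, 84.0, 80.9])]
```

View pics/wub.png

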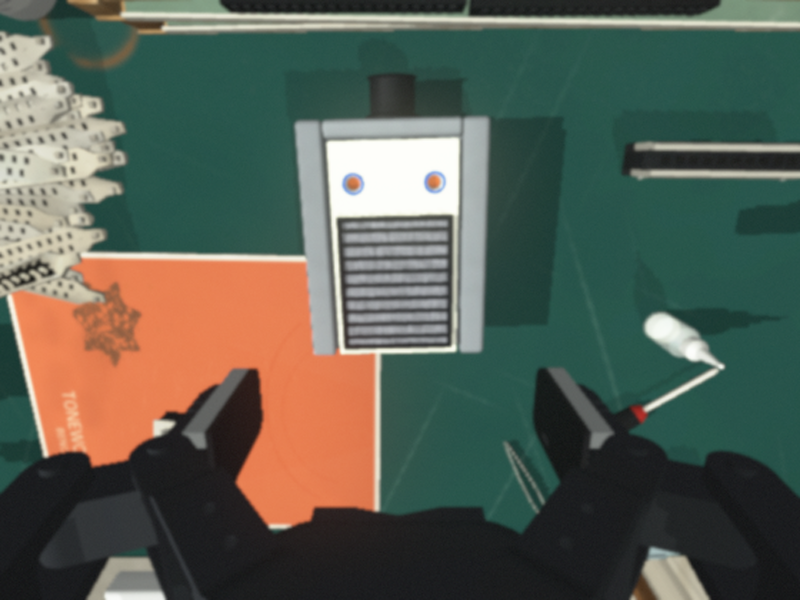

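View pics/wsb.png

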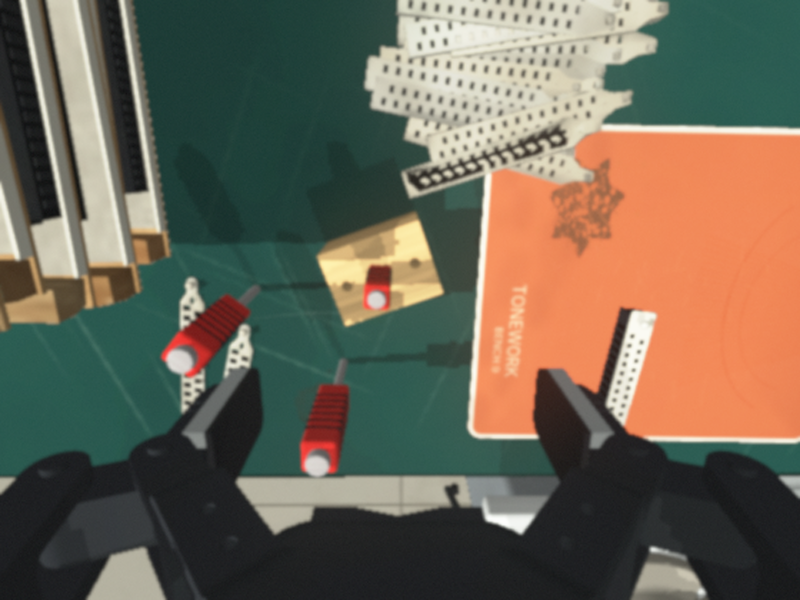

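The unit shows its two ringed holes at (353,183) and (434,182). The stand has corners (316,256), (417,213), (443,293), (347,326), and the tool cap is at (376,299). Two bigger look-alikes stand free at (180,358) and (317,463). All coordinates are in the 800-px pictures. Next I measure and get above the tool.

Run:
```python
from h import *
s=1/1.42857
a=cv2.imread("pics/wu.png").astype(float); c=cam("wrist",np.load("wu.npy"))
for u,v in ((353,183),(434,182)):
    u,v=int(u*s),int(v*s); p=a[v-8:v+9,u-8:u+9]
    w=np.clip(p[...,2]-p[...,0]-30,0,None); yy,xx=np.mgrid[-8:9,-8:9]
    q=(u+(w*xx).sum()/w.sum(),v+(w*yy).sum()/w.sum())
    w2=np.clip(p[...,0]-p[...,2]-30,0,None); q2=(u+(w2*xx).sum()/w2.sum(),v+(w2*yy).sum()/w2.sum())
    print("hole",q,ray(c,q,.046).round(4),"ring",ray(c,q2,.051).round(4))
for u,v in ((295,121),(489,117),(482,352),(313,354)): print("unit corner",ray(c,(u*s,v*s),.052).round(4))
c=cam("wrist",np.load("ws.npy"))
for n,u,v,z in (("cap",376,299,.115),("c",316,256,.055),("c",417,213,.055),("c",443,293,.055),("c",347,326,.055),("h",347,286,.055),("h",414,263,.055),("lb",180,358,.13),("lb",317,463,.13),("lbtip",256,288,0.0),("lbtip",342,362,0.)): print(n,ray(c,(u*s,v*s),z).round(4))
# closeup of tool: image from above
p=ray(c,(376*s,299*s),.115)
robot.move_to([p[0]-.045,p[1],.22],[180,0,0]); T=pose(); im=vision.grab_frame("wrist"); np.save("wc.npy",T); cv2.imwrite("pics/wc.png",im[:,:,::-1])
c=cam("wrist",T); u,v=proj(c,p); print(u,v,robot.current_time_s())
u,v=int(u),int(v); x0,y0=max(u-80,0),max(v-60,0); print(x0,y0)
cv2.imwrite("pics/wcb.png",cv2.resize(im[y0:y0+120,x0:x0+160,::-1],None,fx=5,fy=5,interpolation=2))
```

```text
hole (np.float64(247.15643747115828), np.float64(127.83110290724504)) [ 0.572 -0.121  0.046] ring [ 0.5717 -0.1202  0.051 ]
hole (np.float64(303.73637120266335), np.float64(126.63920099875156)) [ 0.573  -0.1773  0.046 ] ring [ 0.573  -0.1767  0.051 ]
unit corner [ 0.6121 -0.0845  0.052 ]
unit corner [ 0.6142 -0.2122  0.052 ]
unit corner [ 0.4465 -0.2159  0.052 ]
unit corner [ 0.4451 -0.0873  0.052 ]
cap [0.4105 0.2611 0.115 ]
c [0.4236 0.306  0.055 ]
c [0.4537 0.2348 0.055 ]
c [0.396  0.2154 0.055 ]
c [0.3707 0.2859 0.055 ]
h [0.4015 0.2848 0.055 ]
h [0.4184 0.2366 0.055 ]
lb [0.3798 0.3744 0.13  ]
lb [0.3083 0.2988 0.13  ]
lbtip [0.3843 0.3682 0.    ]
lbtip [0.3156 0.2979 0.    ]
277.3811201210454 145.585042348535 5.125
197 85
```

View pics/wcb.png

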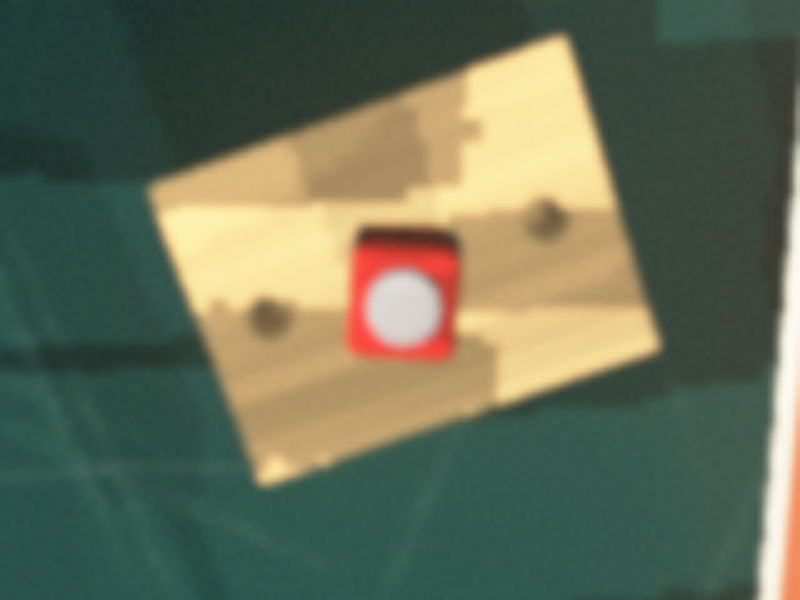

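Run:
```python
from h import *
c=cam("wrist",np.load("wc.npy"))
f=lambda x,y:(x/5+197,y/5+85)
cap=ray(c,f(403,308),.115); h1=ray(c,f(268,316),.055); h2=ray(c,f(547,219),.055)
hole=(h1+h2)/2; e=[ray(c,f(*q),.11) for q in ((348,352),(450,360))]
d=e[0]-e[1]; yaw=np.degrees(np.arctan2(-d[0],d[1]))
print("cap",cap,"hole",hole,"yaw",yaw,"width",np.linalg.norm(d))
xy=(cap[:2]+hole[:2])/2
for y in (90,-90):
    q=[robot.inverse_kinematics([*p],[180,0,y+dy]) for p,dy in (((*xy,.25),yaw),((*xy,.083),yaw),((.57,-.12,.12),1),((.5,-.18,.12),1),((.57,-.12,.25),1))]
    print(y,[None if a is None else np.round(a).tolist() for a in q])
```

```text
cap [0.40982586 0.26096223 0.115     ] hole [0.40997412 0.26041431 0.055     ] yaw -4.415177730437327 width 0.014872595517784632
90 [[13.0, 19.0, -61.0, 94.0, 17.0, 76.0, -55.0], [8.0, 31.0, -56.0, 108.0, 30.0, 58.0, -66.0], [41.0, 35.0, -46.0, 90.0, 26.0, 66.0, -10.0], [47.0, 27.0, -40.0, 99.0, 19.0, 61.0, 2.0], [40.0, 28.0, -45.0, 80.0, 20.0, 80.0, -4.0]]
-90 [[14.0, 20.0, -62.0, 94.0, 18.0, 77.0, 125.0], [11.0, 34.0, -62.0, 108.0, 35.0, 60.0, 111.0], [17.0, 28.0, -10.0, 91.0, 5.0, 61.0, -173.0], [33.0, 23.0, -20.0, 99.0, 9.0, 59.0, -169.0], [17.0, 22.0, -10.0, 81.0, 4.0, 78.0, -172.0]]
```

Run:
```python
from h import *
xy=[.4099,.2607]; o=[180,0,85.6]
fingers.gripper_to(1.0,force=80)
robot.move_to([*xy,.20],o)
print("stop",robot.line_to([*xy,.083],velocity=.1,f_stop=6),robot.current_tool_pos())
fingers.gripper_to(0.0,force=80)
print(robot.current_finger_gap(),robot.current_gripper_force(),robot.current_contact_force(),robot.current_tool_pos())
robot.line_to([*xy,.083+.065],velocity=.1); print("F",robot.current_contact_force())
robot.line_to([*xy,.22],velocity=.2)
robot.move_to([.572,-.121,.051+.075-.002+.03],[180,0,91]); 
T=pose(); im=vision.grab_frame("wrist"); np.save("wp.npy",T); cv2.imwrite("pics/wp.png",im[:,:,::-1])
cv2.imwrite("pics/wpb.png",cv2.resize(im[100:400,80:480,::-1],None,fx=2,fy=2,interpolation=2))
print(robot.current_time_s(),robot.current_tool_pos(),robot.current_contact_force())
```

```text
stop False [0.41035455 0.2611393  0.08362423]
0.17720039309216304 77.85011887550354 [-0.86365264 -0.88134489  1.85328156] [0.41005243 0.26080364 0.08320796]
F [-0.57564744 -0.88661757 -0.11891222]
11.4583 [ 0.57220553 -0.11831563  0.15458425] [-0.73841132 -0.21499849 -1.25996998]
```

View pics/wpb.png

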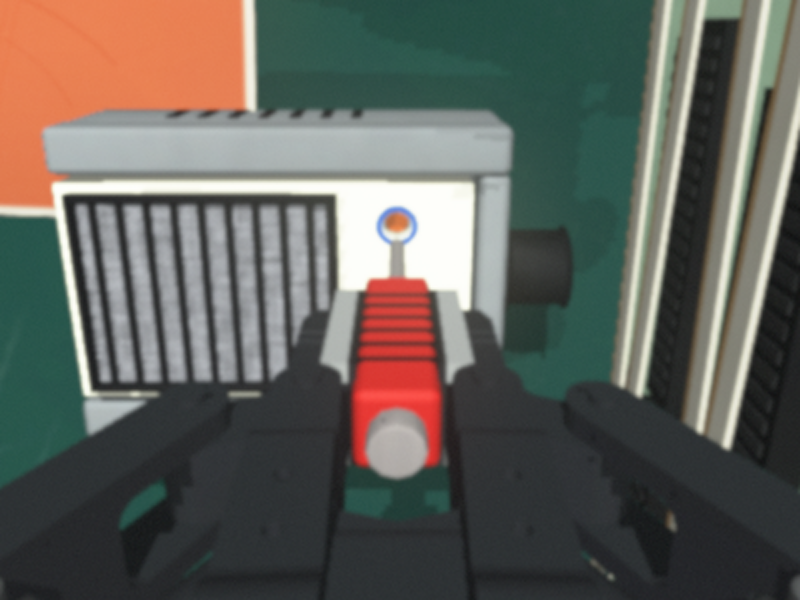

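Tip of the pin at crop (397,240), ring centre (397,225), no other offsets visible. I'll turn these into positions.

Run:
```python
from h import *
T0=np.load("wp.npy"); c=cam("wrist",T0)
tz=T0[2,3]-.073
g=lambda x,y:(x/2+80,y/2+100)
im=cv2.imread("pics/wp.png").astype(float); p=im[200:226,262:296]; w=np.clip(p[...,0]-p[...,2]-30,0,None); yy,xx=np.mgrid[200:226,262:296]
ring=((w*xx).sum()/w.sum(),(w*yy).sum()/w.sum()); print("ring px",ring, "tip expected px",proj(c,[T0[0,3],T0[1,3],tz]))
print("ring",ray(c,ring,.051),"tip",ray(c,g(397,240),tz),"tcp",T0[:3,3],robot.current_tool_pos(),robot.current_time_s())
```

```text
ring px (np.float64(277.6745164003364), np.float64(210.85096719932716)) tip expected px [278.60075998 223.13089971]
ring [ 0.57151763 -0.11973117  0.051     ] tip [ 0.5720085  -0.11627094  0.08140101] tcp [ 0.57212063 -0.11842898  0.15440101] [ 0.57220553 -0.11831563  0.15458425] 11.4583
```

Run:
```python
from h import *
def st(n): print(n,"t%.1f"%robot.current_time_s(),np.round(robot.current_tool_pos(),4),np.round(robot.current_contact_force(),1))
h=np.array([.5717,-.1200])
robot.line_to([*h,.073+.060],velocity=.08); robot.pause(.3); st("above")
e=h-robot.current_tool_pos()[:2]; h2=h+e; np.save("cmd.npy",h2)
r=robot.line_to([*h2,.073+.0475],velocity=.04,f_stop=2.5); st(f"mouth {r}")
if not r:
    for z in (.045,.043,.0415):
        r=robot.line_to([*h2,.073+z],velocity=.03,f_stop=12); robot.pause(.15); st(f"{z} {r}")
```

```text
above t12.2 [ 0.572  -0.1201  0.1334] [ 0.2 -0.2 -1.1]
mouth False t12.6 [ 0.5712 -0.1199  0.1201] [0.7 0.1 0.1]
0.045 False t13.0 [ 0.5718 -0.1199  0.1185] [-0.2 -0.3  2.4]
0.043 False t13.4 [ 0.5718 -0.1199  0.1163] [ 0.5 -0.9  3.9]
0.0415 False t13.8 [ 0.5718 -0.1199  0.1147] [0.7 1.  4.6]
```

Run:
```python
from h import *
def st(n): print(n,"t%.1f"%robot.current_time_s(),np.round(robot.current_tool_pos(),4),np.round(robot.current_contact_force(),1))
h=np.load("cmd.npy"); d=np.array([-np.cos(np.radians(1)),-np.sin(np.radians(1))])
r=robot.line_to([*h,.073+.0405],velocity=.03,f_stop=10); robot.pause(.1); st(r)
r=robot.line_to([*(h+d*.008),.073+.0405],velocity=.02,f_stop=8); st(r)
```

```text
False t14.2 [ 0.5718 -0.1199  0.1138] [1.  0.3 4.8]
False t14.7 [ 0.5644 -0.12    0.1141] [ 1.7 -0.3  4.9]
```

Run:
```python
from h import *
def st(n): print(n,"t%.1f"%robot.current_time_s(),np.round(robot.current_tool_pos(),4),np.round(robot.current_contact_force(),1))
h=np.load("cmd.npy"); d=np.array([-np.cos(np.radians(1)),-np.sin(np.radians(1))])
for s in (.016,.026,.036,.046,.056,.064,.068):
    r=robot.line_to([*(h+d*s),.073+.0403],velocity=.04,f_stop=9); st((s,r))
    if r: break
```

```text
(0.016, False) t15.1 [ 0.5559 -0.1202  0.1138] [ 1.  -0.4  5.7]
(0.026, False) t15.5 [ 0.5459 -0.1204  0.1138] [0.9 0.4 5.2]
(0.036, False) t15.9 [ 0.5359 -0.1206  0.1138] [ 0.5 -0.6  5.1]
(0.046, False) t16.3 [ 0.5259 -0.1208  0.1137] [ 1.1 -0.4  5.2]
(0.056, False) t16.7 [ 0.5159 -0.121   0.1137] [1.4 1.7 5. ]
(0.064, False) t17.0 [ 0.5094 -0.1214  0.1141] [ 4.5 -0.6  5.4]
(0.068, False) t17.3 [ 0.5082 -0.1219  0.1147] [ 8.5 -1.6  1.8]
```

The slide went out freely to its stop at about 61 mm. I'll centre the pin, lift out and take a look.

Run:
```python
from h import *
def st(n): print(n,"t%.1f"%robot.current_time_s(),np.round(robot.current_tool_pos(),4),np.round(robot.current_contact_force(),1))
h=np.load("cmd.npy"); d=np.array([-np.cos(np.radians(1)),-np.sin(np.radians(1))])
p=h+d*.0613
robot.line_to([*p,.073+.0405],velocity=.03); st("centred")
st(robot.line_to([*p,.073+.065],velocity=.05,f_stop=12))
robot.line_to([*p,.20],velocity=.15)
T=pose(); im=vision.grab_frame("wrist"); np.save("wq.npy",T); cv2.imwrite("pics/wq.png",im[:,:,::-1])
cv2.imwrite("pics/wqb.png",cv2.resize(im[60:420,40:520,::-1],None,fx=1.6,fy=1.6,interpolation=2)); st("up")
```

```text
centred t17.7 [ 0.5098 -0.1219  0.1135] [ 1.4 -1.4  5.5]
False t18.3 [ 0.5092 -0.1208  0.1376] [-0.6  0.4 -0.6]
up t18.9 [ 0.5091 -0.1212  0.1988] [-0.3  0.3 -0.4]
```

View pics/wqb.png

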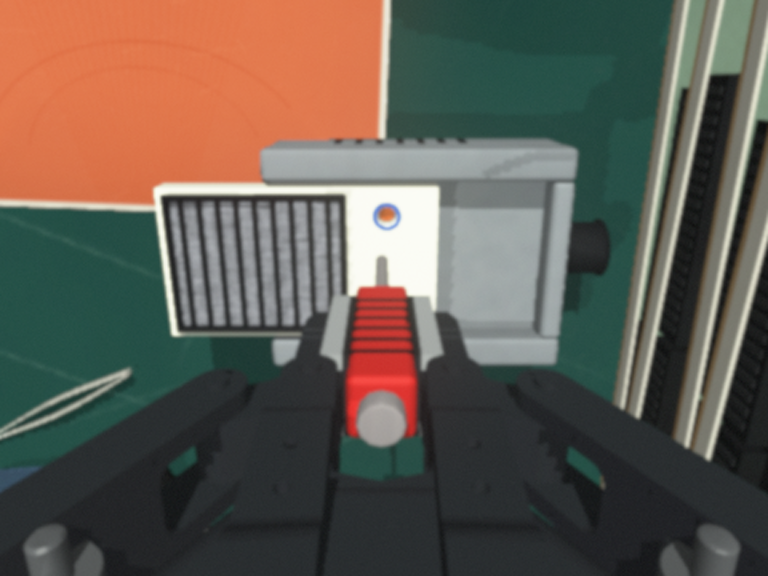

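The slide is well out, with the ring at (387,216) and the empty channel visible; the pin is straight in the jaws (tip at (382,258)). Now I return it to the stand.

Run:
```python
from h import *
def st(n): print(n,"t%.1f"%robot.current_time_s(),np.round(robot.current_tool_pos(),4),np.round(robot.current_contact_force(),1))
T=np.load("wq.npy"); c=cam("wrist",T); print("ring",ray(c,(281.9,195),.051).round(4),"tip seen 278.8,221 expected",proj(c,[*T[:2,3],T[2,3]-.073]).round(1), proj(c,[T[0,3],T[1,3]+.0025,T[2,3]-.073]).round(1))
xy=np.array([.4100,.2607])
robot.move_to([*xy,.20],[180,0,85.6]); robot.line_to([*xy,.073+.062],velocity=.1); robot.pause(.3); st("above")
cmd=2*xy-robot.current_tool_pos()[:2]
r=robot.line_to([*cmd,.073+.045],velocity=.04,f_stop=4); st(("mouth",r))
if not r:
    r=robot.line_to([*cmd,.0832],velocity=.06,f_stop=5); robot.pause(.2); st(("in",r))
```

```text
ring [ 0.5123 -0.1224  0.051 ] tip seen 278.8,221 expected [278.8 223. ] [278.9 219.3]
above t21.5 [0.4103 0.2609 0.1354] [ 0.3 -0.3 -1.7]
('mouth', False) t22.1 [0.4096 0.2605 0.1178] [-0.   0.4 -0.2]
('in', True) t22.8 [0.4091 0.2597 0.0832] [-0.8 -0.9  3.9]
```

Run:
```python
from h import *
fingers.gripper_to(0.3); robot.pause(.2); p=robot.current_tool_pos()
fingers.gripper_to(0.8)
robot.line_to([p[0],p[1],.20],velocity=.08)
robot.move_to([.365,.2607,.22],[180,0,0]); robot.pause(.3)
T=pose(); im=vision.grab_frame("wrist"); c=cam("wrist",T)
print(proj(c,[.4098,.2610,.115]),proj(c,[.41,.2604,.055]),robot.current_time_s())
cv2.imwrite("pics/we.png",cv2.resize(im[60:240,160:400,::-1],None,fx=3.3,fy=3.3,interpolation=2))
im=vision.grab_frame("top"); b=cv2.imread("pics/top0.png"); cv2.imwrite("pics/tope.png",np.vstack([b[130:260,130:420],im[130:260,130:420,::-1]]).repeat(2,0).repeat(2,1))
```

```text
[277.76612718 147.27038187] [278.56848804 139.06831444] 26.9583
```

View pics/we.png

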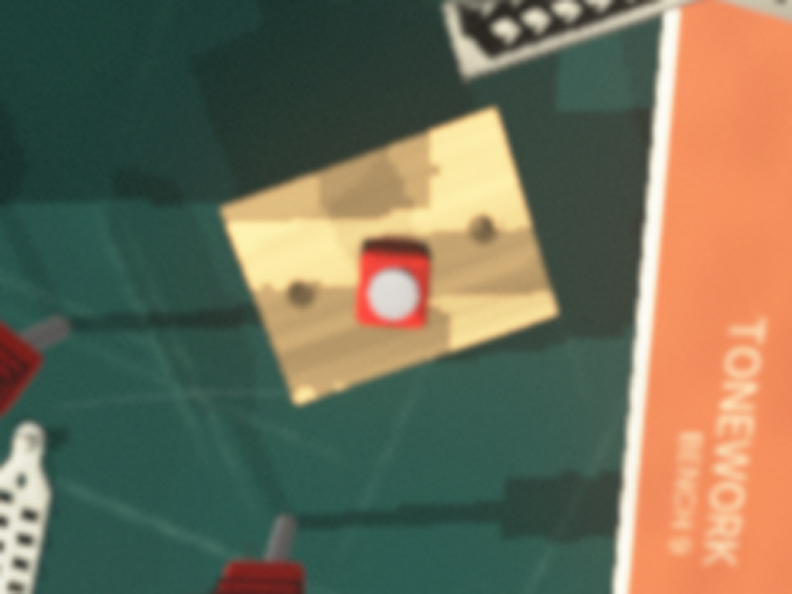

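View pics/tope.png

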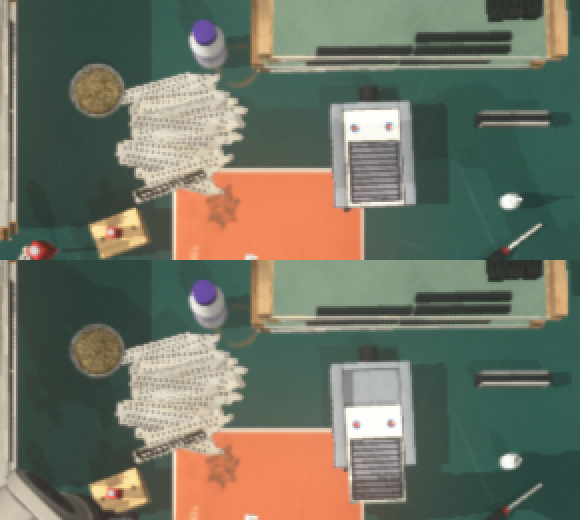

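The tool is upright in the middle hole, with its cap at (393,295), about 1.5 mm from where it started. The slide is out and the bystanders are unmoved.

```bash
python3 -c "
from station import workorder; print(workorder.close_job())"
```

```text
the job is handed in; nothing more can be done
None
```

The job is handed in at about 27 s: the left button was the one that held the slide, the slide is out about 59–60 mm, the pin tool is back upright in its hole, and the bystanders are unmoved in the pictures; no verdict came back.

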